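# Shut off the carving bench's air

### The job

Push the cover of the grey air box fully aside by its black rib, then push the red valve handle all the way round to shut, a quarter turn anticlockwise. Leave the blue valve handle as it is, leave the mallet, torch, jar and tray where they stand, and leave the cover open.

Things in the scene. Friction and masses are not known exactly. Their poses are not given: they have to be found in the camera images.
- air_box: fixed grey air box, 315 (x) by 344 mm (y), side rails 75 mm high. Origin on the bench under the centre of the valve bay; x points away from the robot within 0.3 rad, y left, z up. Bay inside: x -72 to 70, y -166 to 166 mm, front wall 60 mm high. Valve stems at x -40 mm and y -80 or +60 mm; red and blue may swap. Beyond x = 70 a closed housing 60 mm high, over which the cover slides
- cover (a joint): slide of the flat aluminium cover along the box's +x, away from the robot, m: 0 = shut, 0.15 = fully aside, at its stop. It starts between 0 and 0.025. It is captive in the side rails, cannot be lifted, needs about 3 N and stays where it is left. Cover plate 160 by 318 mm, top 68 mm above the bench
- cover_rib (a point): centre of the upright black rib on the cover by which it is pushed: 8 mm thick along the box's x, 140 mm long along the box's y, from 68 to 86 mm above the bench. It stands 70 mm behind (on the -x side of) the cover's centre, 10 mm from the cover's near edge
- red_handle (a joint): turn of the red lever handle about its vertical stem, rad: 0 = open, lever along the box's +x; grows anticlockwise seen from above; 1.571 = shut, at its stop, lever along the box's +y. Starts between 0 and 0.35. It takes about 0.15 N m (2.5 N at the grip point) and stays where it is left
- red_pivot (a point): point on the vertical stem axis of the valve with the red handle, half-way up the lever (50 mm above the bench)
- red_grip (a point): point on the mid-line of the red lever, 60 mm from its stem axis, 50 mm above the bench. The red plastic grip is a bar 14 mm wide and 16 mm high (42 to 58 mm above the bench), reaching from 20 to 78 mm from the stem axis
- blue_handle (a joint): turn of the blue lever handle about its vertical stem, rad: 0 = open, lever along the box's +x; grows anticlockwise seen from above; 1.571 = shut, at its stop, lever along the box's +y. Starts between 0 and 0.35. It takes about 0.15 N m (2.5 N at the grip point) and stays where it is left
- blue_pivot (a point): point on the vertical stem axis of the valve with the blue handle, half-way up the lever (50 mm above the bench)
- blue_grip (a point): point on the mid-line of the blue lever, 60 mm from its stem axis, 50 mm above the bench. The blue plastic grip is a bar 14 mm wide and 16 mm high (42 to 58 mm above the bench), reaching from 20 to 78 mm from the stem axis
- mallet_mid (a point): wooden carver's mallet standing on its head, 120 mm high, 72 mm thick, at the right of the box; point half-way up its axis
- torch_mid (a point): black torch standing upright, 100 mm high, 34 mm thick, at the right of the box; point half-way up its axis
- jar_mid (a point): amber wax jar with a steel lid, 70 mm high, 64 mm thick, at the left of the box; point half-way up its axis
- tray_mid (a point): blue open plastic tray 130 by 90 mm, 45 mm high, at the left of the box; point at its middle, half-way up

How it is judged:
By the outcome, as a careful person would: the job done as asked, in the order asked, and still so for the second after the job is handed in, with the robot touching nothing.
It also fails if it takes over 50 s, if anything falls off the work surface, if the arm or the gripper's body presses on something with over 40 N, if the wrist force passes 120 N, or if a joint passes its speed limit or range.

### The arm

A 7-joint arm with a two-finger parallel gripper is mounted at the origin on the work surface. World frame = base frame: x ahead of the robot, y to its left, z up, the work surface at z = 0. Lengths are in m, angles in rad, forces in N, time in s.
With the tool pointing down it reaches from about 0.4 to 0.85 m from the base axis. Payload 4.5 kg.
Tool frame: the origin (TCP) lies midway between the tips of the shut fingers; the grasp point (between the pads) lies 19 mm behind it; z points along the fingers, y is the line along which they close (so a half turn about z gives the same grasp; the last joint's range is limited). The gripper opens to 88 mm and grips with 3 to 60 N. Pads are 18 mm wide; open, the fingers measure 123 mm over their backs; the gripper's body (75 mm by 187 mm) begins 45 mm behind the grasp point.
Start: joints at [1.348, 0.689, -0.195, 1.565, 0.157, 0.902, -0.215], TCP at [0.159, -0.605, 0.239] pointing down, gripper open.
Joint ranges: [-3.01, 3.01], [-0.46, 2.08], [-1.47, 1.51], [0.13, 2.56], [-1, 4.14], [0.04, 2.09], [-2.66, 2.66]. Speed limits (rad/s): [2.57, 2.57, 3.14, 3.14, 3.14, 3.14, 3.14].

### API

Orientations are given as a unit quaternion [x, y, z, w].
In Python, from plant import r, eyes, finish_job gives the robot as it stands. The module is installed in compiled form; this text tells all that it offers.
- The arm moves only by the tool move_arm, never from a script. Its argument "motion" is a list of rows, each a list of 7 numbers: the shift along the tool's x, y, z in mm, then the turn, a rotation vector about the tool's x, y, z in degrees, then the closure, from 0 (fully open) to 1 (shut). A call has 1 to 5 rows; each row is the pose to reach, as a shift and turn from the pose commanded when the call began, along the tool's axes at that moment; what a row does not reach only later rows make up. A row lasts 1/8 s, in which the tool goes at most 62.5 mm and 10.7 degrees, less where a joint would pass 70% of its speed; a pose out of reach is approached as far as the arm can. A call with a gripper value outside its range is refused whole. The fingers move at their own pace and stop on an object; "newtons" is the grip in N (left out, the last holds). Time passes only in rows, so rows that repeat a pose let the fingers close. It gives the time, the measured TCP pose, the force, the opening and the grip force at its end, in the units of the state.
- r.get_state(): the state, without advancing time (a new reading comes with each control period).
- eyes.snapshot(name): name is "scene" or "side" or "wrist"; returns a dict with "frame" (384x512x3 uint8, red, green, blue), "z_map" (384x512 float32, m along the optical axis (not along the pixel's ray), 0 where there is no reading), "intrinsics" (3x3 intrinsics, pixels), "world_to_cam" (4x4, takes a point from world to camera coordinates). Camera axes: x right, y down, z forward; pixel columns grow to the right and rows downward; lengths in m; the calibration is good to about 2 mm. The wrist camera is an equidistant fisheye: a pixel r from the principal point sees the ray r / f radians off the axis. A picture is of the moment at which its call begins.
- finish_job(): hands the job in; it is judged then, once.
The state is a dict: "clock": time; "q": joint angles; "qd": joint speeds; "joint_torque": joint torques, N m; "tool_pos": TCP position; "eef_rot": TCP orientation; "contact_force": force on the tool from outside, world axes, zero at the start; "moment": the same for the moment, N m; "opening": opening from 0.0 (shut) to 1.0 (fully open); "finger_force": force on a finger pad.
Only numpy, scipy, OpenCV 4.12 (cv2) and the standard library are available. Lean on these libraries where they do the work, as an engineer would, in place of code of your own. Each camera call takes 0.05 s, during which the arm holds its last target. There are 200 camera calls.

## Working session

There is one attempt and no reset: what is moved stays moved. The work goes in short steps, Python scripts to look and compute and a tool call to move; the robot and the scene stay as the last step left them, time stands still between calls to the robot, and variables do not carry over. Pictures are saved under pics/ and viewed, at most 10 in all, crops included, and the job is handed in when it is done.

Besides the shell and the picture viewer there is one more tool, called after ">>>" as a command line: name --pt "numbers of a row" for each row, then --argument value for the rest. move_arm: Moves the arm, as the interface text tells. Its arguments: {"type":"object","properties":{"motion":{"type":"array","items":{"type":"array","items":{"type":"number"}}},"newtons":{"type":"number"}},"required":["motion"]}

```bash
mkdir -p pics
cat > h.py <<'E'
import numpy as np, cv2
from plant import r, eyes, finish_job
def snap(n, f=None):
    s=eyes.snapshot(n)
    if f: cv2.imwrite('pics/'+f, cv2.cvtColor(s['frame'],cv2.COLOR_RGB2BGR))
    return s
def cloud(s):  # pinhole world points per pixel
    z=s['z_map']; K=s['intrinsics']; v,u=np.indices(z.shape)
    c=np.stack([(u-K[0,2])/K[0,0]*z,(v-K[1,2])/K[1,1]*z,z],-1)
    T=np.linalg.inv(s['world_to_cam']); return c@T[:3,:3].T+T[:3,3]
E
python3 - <<'E'
from h import *
a=snap('scene','sc.png'); b=snap('side','sd.png')
np.savez('s0.npz',**{k+'a':v for k,v in a.items()},**{k+'b':v for k,v in b.items()})
cv2.imwrite('pics/both.png',cv2.cvtColor(np.vstack([a['frame'],b['frame']]),cv2.COLOR_RGB2BGR)[:,:])
st=r.get_state();print(st['tool_pos'],st['eef_rot'],st['contact_force'],st['opening'])
for s in(a,b):print(np.linalg.inv(s['world_to_cam']).round(3).tolist())
E
```

```text
[ 0.15854885 -0.60399113  0.23799423] [ 9.91769558e-01  1.28033174e-01 -1.46405427e-04 -7.92399060e-04] [0.11118272 0.2469572  0.29275898] 1.0005969503825638
[[0.689, 0.429, -0.584, 1.077], [0.724, -0.421, 0.546, -0.383], [-0.012, -0.799, -0.601, 0.582], [0.0, 0.0, 0.0, 1.0]]
[[0.979, -0.115, 0.169, 0.409], [-0.204, -0.59, 0.781, -0.8], [0.01, -0.799, -0.601, 0.733], [0.0, 0.0, 0.0, 1.0]]
```

View pics/sc.png

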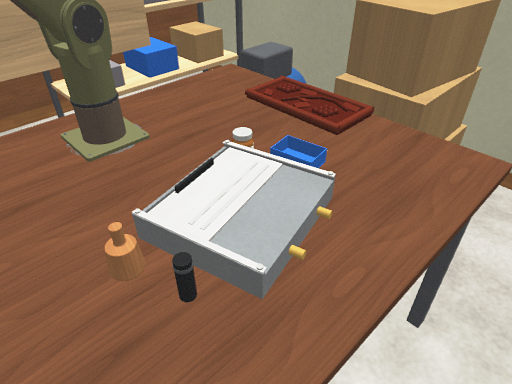

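View pics/sd.png

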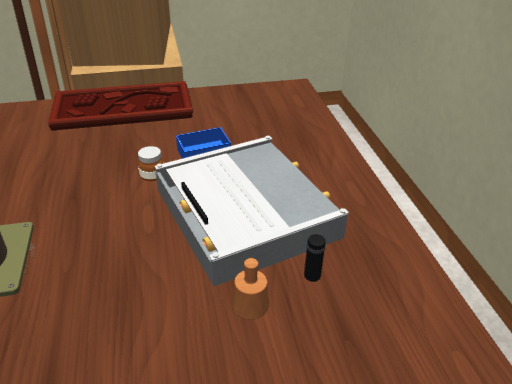

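The scene view shows the box with its white cover and the black rib at about (195,175). The mallet is at (122,255), the torch at (185,278), and the jar and tray are on the far side. In the side view the rib runs from (183,185) to (206,220). The valves are hidden under the cover.

Run:
```python
from h import *
d=np.load('s0.npz')
for k,roi in (('a',(150,200,165,225)),('b',(175,230,172,215))):
    s={n:d[n+k] for n in('frame','z_map','intrinsics','world_to_cam')}
    P=cloud(s); f=s['frame'].astype(int)
    v,u=np.indices(f.shape[:2]); R=(v>roi[0])&(v<roi[1])&(u>roi[2])&(u<roi[3])
    m=R&(f.max(-1)<60)&(P[...,2]>.06)&(P[...,2]<.1)
    p=P[m]; rect=cv2.minAreaRect((p[:,:2]*1000).astype(np.float32))
    print(k,'rib',m.sum(),p.mean(0).round(4),p[:,2].min().round(4),p[:,2].max().round(4),rect)
    # plate + rails: everything between 55 and 90 mm high around the box
    B=(P[...,2]>.052)&(P[...,2]<.080)&(P[...,0]>.3)&(P[...,0]<.95)&(abs(P[...,1])<.4)&(f.max(-1)-f.min(-1)<40)&(f.max(-1)>90)
    n,l,st,_=cv2.connectedComponentsWithStats(B.astype(np.uint8)); i=1+st[1:,4].argmax()
    q=P[l==i]; print('box',len(q),cv2.minAreaRect((q[:,:2]*1000).astype(np.float32)), np.percentile(q[:,2],[5,50,95]))
    # objects standing off bench
    O=(P[...,2]>.02)&(P[...,2]<.16)&(P[...,0]>.3)&(P[...,0]<1.)&(abs(P[...,1])<.5)&(f.max(-1)-f.min(-1)>=40)
    n,l,st,_=cv2.connectedComponentsWithStats(O.astype(np.uint8))
    for i in range(1,n):
        if st[i,4]>120: q=P[l==i]; print('obj',st[i],np.percentile(q,2,0).round(3),np.percentile(q,98,0).round(3))
```

```text
a rib 270 [0.467  0.0094 0.0805] 0.0691 0.0877 ((464.2795104980469, 15.839614868164062), (8.83814525604248, 137.4638214111328), 14.372597694396973)
box 14379 ((581.05224609375, 50.9251708984375), (318.37762451171875, 352.7279357910156), 15.136482238769531) [0.05862312 0.06665125 0.07510427]
obj [271 135  56  32 718] [0.452 0.274 0.021] [0.589 0.378 0.045]
obj [317 206  16  13 133] [0.715 0.16  0.023] [0.744 0.182 0.041]
obj [ 104  222   40   54 1432] [ 0.523 -0.251  0.022] [ 0.571 -0.192  0.118]
obj [288 245  19  15 172] [0.751 0.025 0.024] [0.78  0.047 0.041]
b rib 222 [0.4626 0.0068 0.0832] 0.0691 0.0883 ((461.5431823730469, 14.08074951171875), (8.20348834991455, 139.97109985351562), 15.423131942749023)
box 12338 ((582.158447265625, 51.36351013183594), (318.0816650390625, 353.57330322265625), 15.225749969482422) [0.05828762 0.06696088 0.07478486]
obj [176 127  55  31 699] [0.452 0.273 0.021] [0.585 0.379 0.045]
obj [138 158  25  14 182] [0.344 0.216 0.03 ] [0.403 0.249 0.053]
obj [ 232  258   37   56 1479] [ 0.506 -0.252  0.022] [ 0.565 -0.203  0.118]
```

>>> move_arm --pt "47 -33 0 0 0 0 1" --pt "94 -65 0 0 0 0 1" --pt "141 -98 0 0 0 0 1" --pt "188 -130 0 0 0 0 1" --pt "236 -163 0 0 0 0 1" --newtons 20

```text
clock: 0.72
tool_pos: [0.3465, -0.3854, 0.2385]
eef_rot: [0.992, 0.128, -0.0, -0.0]
contact_force: [0.5, -0.5, 0.6]
opening: 0.452
finger_force: 0.0
```

>>> move_arm --pt "47 -33 0 0 0 0 1" --pt "94 -65 0 0 0 0 1" --pt "113 -124 0 0 0 0 1" --pt "132 -183 0 0 0 0 1" --pt "151 -241 0 0 0 0 1"

```text
clock: 1.35
tool_pos: [0.4303, -0.1135, 0.2386]
eef_rot: [0.992, 0.128, -0.0, -0.0]
contact_force: [1.3, 0.5, 0.1]
opening: 0.004
finger_force: 0.0
```

>>> move_arm --pt "20 -58 20 0 0 0 1" --pt "40 -117 70 0 0 0 1" --pt "40 -117 120 0 0 0 1" --pt "40 -117 120 0 0 0 1"

```text
clock: 1.85
tool_pos: [0.4362, 0.009, 0.1151]
eef_rot: [0.992, 0.13, -0.005, -0.0]
contact_force: [0.2, -0.6, 0.8]
opening: 0.004
finger_force: 0.0
```

>>> move_arm --pt "0 0 30 0 0 0 1" --pt "0 0 45 0 0 0 1" --pt "0 0 45 0 0 0 1"

```text
clock: 2.22
tool_pos: [0.4401, 0.0064, 0.0752]
eef_rot: [0.992, 0.127, 0.001, 0.001]
contact_force: [0.6, -0.6, -0.2]
opening: 0.006
finger_force: 0.0
```

Run:
```python
from h import *
snap('side','sd2.png'); im=cv2.imread('pics/sd2.png')[130:290,120:360]
cv2.imwrite('pics/sd2c.png',cv2.resize(im,None,fx=3,fy=3)); st=r.get_state(); print(st['tool_pos'],st['contact_force'])
```

```text
[0.44030691 0.00657943 0.07558787] [ 0.9553689  -0.12669478  1.42083667]
```

View pics/sd2c.png

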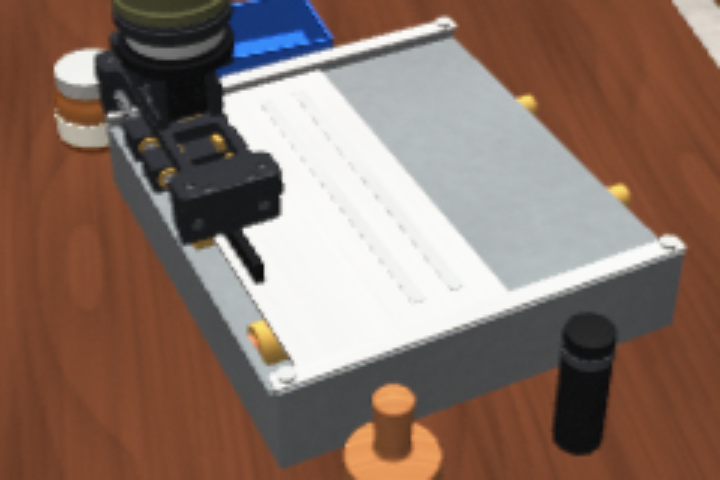

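The gripper stands with its shut fingers just behind the rib, whose free end shows at (255,270) in the crop. Pushing now.

>>> move_arm --pt "12 0 0 0 0 0 1" --pt "32 0 0 0 0 0 1" --pt "56 0 0 0 0 0 1" --pt "80 0 0 0 0 0 1" --pt "100 0 0 0 0 0 1"

```text
clock: 2.9
tool_pos: [0.5361, 0.0329, 0.075]
eef_rot: [0.992, 0.128, -0.001, 0.0]
contact_force: [-3.1, -0.3, 0.4]
opening: 0.006
finger_force: 1.8
```

>>> move_arm --pt "10 0 0 0 0 0 1" --pt "18 0 0 0 0 0 1" --pt "26 0 0 0 0 0 1" --pt "33 0 0 0 0 0 1" --pt "33 0 0 0 0 0 1"

```text
clock: 3.52
tool_pos: [0.5695, 0.0419, 0.0738]
eef_rot: [0.992, 0.128, 0.001, -0.0]
contact_force: [-0.3, -0.4, -1.1]
opening: 0.003
finger_force: 0.0
```

>>> move_arm --pt "4 0 0 0 0 0 1" --pt "7 0 0 0 0 0 1" --pt "9 0 0 0 0 0 1" --pt "11 0 0 0 0 0 1"

```text
clock: 4.03
tool_pos: [0.5722, 0.0426, 0.0733]
eef_rot: [0.992, 0.128, -0.007, 0.001]
contact_force: [-15.3, -2.7, 15.3]
opening: 0.004
finger_force: 7.9
```

Run:
```python
from h import *
st=r.get_state(); print(st['tool_pos'],st['contact_force'])
```

```text
[0.57224379 0.0426411  0.07326232] [-15.28607901  -2.660363    15.28455299]
```

>>> move_arm --pt "-10 0 0 0 0 0 1" --pt "-20 0 -30 0 0 0 1" --pt "-40 0 -90 0 0 0 1" --pt "-60 0 -150 0 0 0 1" --pt "-80 0 -200 0 0 0 1"

```text
clock: 4.65
tool_pos: [0.5023, 0.0244, 0.2762]
eef_rot: [0.992, 0.128, 0.002, -0.0]
contact_force: [0.9, -0.0, 0.2]
opening: 0.005
finger_force: 0.0
```

Run:
```python
from h import *
s=[snap(n) for n in('scene','side','wrist')]
f=cv2.cvtColor(np.vstack([np.hstack([s[0]['frame'],s[1]['frame']]),np.hstack([s[2]['frame'],s[2]['frame']*0])]),cv2.COLOR_RGB2BGR)
cv2.imwrite('pics/tri.png',cv2.resize(f,(784,588)))
np.savez('s1.npz',**{k+c:v for c,x in zip('abw',s) for k,v in x.items()})
print(s[2]['intrinsics'],r.get_state()['tool_pos'])
```

```text
[[297.31863964   0.         255.12413665]
 [  0.         297.31863964 193.42484236]
 [  0.           0.           1.        ]] [0.50333295 0.02423978 0.27660167]
```

View pics/tri.png

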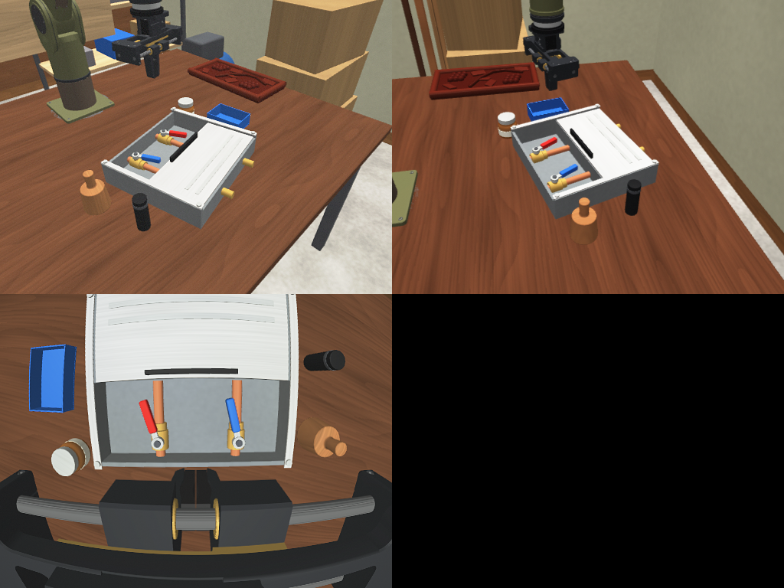

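The cover is fully aside and the bay is open. In the wrist view, lower left, the red handle runs from about (143,402) to (157,443) and the blue one is on the right at about (233,415). Red is therefore on the +y stem. Next I measure both levers.

```bash
cat >> h.py <<'E'
def levers(s,kind):
    f=s['frame']; hsv=cv2.cvtColor(f,cv2.COLOR_RGB2HSV).astype(int); H,S,V=hsv[...,0],hsv[...,1],hsv[...,2]
    K=s['intrinsics']; T=np.linalg.inv(s['world_to_cam'])
    for nm,m in(('red',((H<4)|(H>175))&(S>190)&(V>110)),('blue',(H>100)&(H<125)&(S>140)&(V>90))):
        v,u=np.nonzero(m); x=(u-K[0,2])/K[0,0]; y=(v-K[1,2])/K[1,1]
        if kind=='w':
            t=np.hypot(x,y); d=np.stack([x/t*np.sin(t),y/t*np.sin(t),np.cos(t)],-1)
        else: d=np.stack([x,y,0*x+1],-1)
        d=d@T[:3,:3].T; o=T[:3,3]; p=(o+d*((.056-o[2])/d[:,2])[:,None])[:,:2]
        a=np.deg2rad(15.1); R=np.array([[np.cos(a),np.sin(a)],[-np.sin(a),np.cos(a)]])
        b=(p-[.507,.031])@R.T*1000
        k=(abs(b[:,1])<160)&(b[:,0]>-75)&(b[:,0]<80); b=b[k].astype(np.float32)
        if len(b)<20: print(nm,'few',len(b)); continue
        c,w,an=cv2.minAreaRect(b); e=cv2.boxPoints((c,w,an))
        vx,vy,_,_=cv2.fitLine(b,cv2.DIST_L2,0,.01,.01).ravel()
        print(nm,len(b),'centre box mm',np.round(c,1),'size',np.round(w,1),'dir rad',round(float(np.arctan2(vy,vx)),3))
E
python3 - <<'E'
from h import *
d=np.load('s1.npz')
for c in 'abw':
    print(c); levers({n:d[n+c] for n in('frame','intrinsics','world_to_cam')},c)
for c in 'ab': # box & rib check
    s={n:d[n+c] for n in('frame','z_map','intrinsics','world_to_cam')}; P=cloud(s); f=s['frame'].astype(int)
    m=(f.max(-1)<60)&(P[...,2]>.07)&(P[...,2]<.095)&(P[...,0]>.5)&(P[...,0]<.68)&(abs(P[...,1]-.05)<.1)
    print('rib',cv2.minAreaRect((P[m][:,:2]*1000).astype(np.float32)))
E
```

```text
a
red 129 centre box mm [11.  65.1] size [57.4 25.1] dir rad 0.221
blue 193 centre box mm [ 11.4 -74.9] size [60.4 25.7] dir rad 0.16
b
red 133 centre box mm [ 7.2 66.7] size [57.7 21.5] dir rad 0.358
blue 191 centre box mm [  6.4 -75. ] size [61.6 23. ] dir rad 0.299
w
red 436 centre box mm [ 7.9 72.8] size [56.3 13.4] dir rad 0.294
blue 473 centre box mm [  9.1 -68.6] size [58.1 13.7] dir rad 0.247
rib ((586.4323120117188, 49.09064483642578), (8.166725158691406, 136.72393798828125), 15.173659324645996)
rib ((583.7617797851562, 50.139076232910156), (9.345207214355469, 140.5871124267578), 15.050514221191406)
```

Both levers match the given sizes (57 x 14 mm), and their stems fall within 1.5 mm of nominal. Red stands at 0.29 rad and blue at 0.25 rad. I'll lower the shut fingers beside the red lever on its -y side.

>>> move_arm --pt "34 -38 20 0 0 0 1" --pt "34 -38 75 0 0 0 1" --pt "34 -38 130 0 0 0 1" --pt "34 -38 170 0 0 0 1" --pt "34 -38 170 0 0 0 1"

```text
clock: 5.42
tool_pos: [0.5225, 0.0695, 0.1002]
eef_rot: [0.992, 0.128, -0.003, 0.0]
contact_force: [0.6, 0.1, 1.0]
opening: 0.005
finger_force: 0.0
```

Run:
```python
from h import *
st=r.get_state(); s=snap('wrist'); p=st['tool_pos']; a=np.deg2rad(15.1)
d=p[:2]-[.507,.031]; print('tcp box',(d@np.array([[np.cos(a),-np.sin(a)],[np.sin(a),np.cos(a)]])*1000).round(1),p[2]); levers(s,'w')
b=snap('side'); P=cloud(b); H=cv2.cvtColor(b['frame'],cv2.COLOR_RGB2HSV).astype(int)
B=(P[...,:2]-[.507,.031])@np.array([[np.cos(a),-np.sin(a)],[np.sin(a),np.cos(a)]])
m=(B[...,0]>-60)&(B[...,0]<60)&(abs(B[...,1])<150)&(H[...,0]>5)&(H[...,0]<30)&(H[...,1]>120)
print('pipe/body z',np.percentile(P[m][:,2],[5,50,95,100]))
cv2.imwrite('pics/w2.png',np.hstack([cv2.cvtColor(x['frame'],cv2.COLOR_RGB2BGR)[100:,80:432] for x in (s,b)]))
```

```text
tcp box [25.  33.2] 0.100183416821353
red 802 centre box mm [20.4 77.1] size [35.9 13.1] dir rad 0.289
blue 1402 centre box mm [ 10.2 -67.2] size [61.8 17. ] dir rad 0.263
pipe/body z [-1.40574846e-01 -2.81265104e-04  3.99518544e-02  7.33313950e-01]
```

View pics/w2.png

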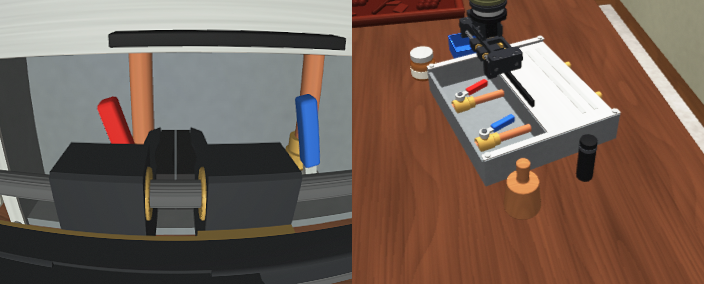

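The red lever lies clear to the left of the fingers, with its tip at about (105,100), and blue is clear to the right. Pipes and bodies are at most about 40 mm high. Lowering to about 49 mm.

>>> move_arm --pt "3 0 30 0 0 0 1" --pt "3 0 50 0 0 0 1" --pt "3 0 50 0 0 0 1" --pt "3 0 50 0 0 0 1"

```text
clock: 6.02
tool_pos: [0.5288, 0.0705, 0.0553]
eef_rot: [0.992, 0.128, 0.002, -0.0]
contact_force: [0.2, 0.2, 0.1]
opening: -0.002
finger_force: 0.0
```

>>> move_arm --pt "0 0 7 0 0 0 1" --pt "0 -12 7 0 0 0 1" --pt "-1 -21 7 0 0 0 1" --pt "-3.5 -30 7 0 0 0 1" --pt "-7 -38 7 0 0 0 1"

```text
clock: 6.65
tool_pos: [0.5119, 0.1056, 0.0469]
eef_rot: [0.992, 0.128, 0.001, 0.0]
contact_force: [3.4, -1.9, -0.4]
opening: 0.004
finger_force: 1.6
```

Run:
```python
from h import *
print(r.get_state()['contact_force']); s=snap('wrist','w3.png'); levers(s,'w'); levers(snap('side'),'b')
```

```text
[ 3.36070059 -1.94715693 -0.3952852 ]
red 328 centre box mm [ 4.  85.4] size [60.8 13.3] dir rad 0.45
blue 699 centre box mm [ 25.1 -61.7] size [34.2 22.3] dir rad -0.051
red 93 centre box mm [-1.5 79.1] size [58.7 16.6] dir rad 0.768
blue 190 centre box mm [  6.4 -75. ] size [61.6 23. ] dir rad 0.299
```

The red lever is turning under about 4 N, and blue is unchanged. Continuing along the arc.

>>> move_arm --pt "-5 -8 0 0 0 0 1" --pt "-11 -15 0 0 0 0 1" --pt "-17.5 -20.5 0 0 0 0 1" --pt "-25 -25 0 0 0 0 1" --pt "-31 -28 0 0 0 0 1"

```text
clock: 7.38
tool_pos: [0.4734, 0.1255, 0.0468]
eef_rot: [0.992, 0.129, 0.0, -0.001]
contact_force: [2.7, 2.7, 1.1]
opening: 0.005
finger_force: 1.7
```

>>> move_arm --pt "-5 -2 0 0 0 0 1" --pt "-10 -3.5 0 0 0 0 1" --pt "-14 -4 0 0 0 0 1" --pt "-16 -4 0 0 0 0 1" --pt "-16 -4 0 0 0 0 1"

```text
clock: 8.0
tool_pos: [0.4587, 0.1249, 0.0468]
eef_rot: [0.992, 0.128, 0.001, -0.0]
contact_force: [4.0, 4.3, 0.6]
opening: 0.004
finger_force: 2.7
```

Run:
```python
from h import *
st=r.get_state(); p=st['tool_pos']; a=np.deg2rad(15.1)
d=p[:2]-[.507,.031]; print('tcp box',(d@np.array([[np.cos(a),-np.sin(a)],[np.sin(a),np.cos(a)]])*1000).round(1),p[2],st['contact_force'])
levers(snap('side'),'b'); levers(snap('scene'),'a')
```

```text
tcp box [-22.2 103.2] 0.04675399806386587 [3.98439115 4.27527165 0.62906684]
red 99 centre box mm [-40.9 106.4] size [17.5 58.9] dir rad 1.558
blue 190 centre box mm [  6.4 -75. ] size [61.6 23. ] dir rad 0.299
red 22 centre box mm [-37.8  83.4] size [12.4 31.8] dir rad -0.902
blue 191 centre box mm [ 11.5 -75.2] size [60.5 25.2] dir rad 0.159
```

>>> move_arm --pt "-2 0 0 0 0 0 1" --pt "-4 0 0 0 0 0 1" --pt "-6 0 0 0 0 0 1" --pt "-6 0 0 0 0 0 1"

```text
clock: 8.6
tool_pos: [0.4585, 0.1249, 0.047]
eef_rot: [0.992, 0.128, 0.007, -0.002]
contact_force: [11.8, 4.6, -6.3]
opening: 0.002
finger_force: 6.5
```

The tool did not advance and the force rose to about 13 N, so the lever is at its stop. Backing off and checking.

>>> move_arm --pt "12 3 0 0 0 0 1" --pt "24 6 0 0 0 0 1" --pt "24 6 -50 0 0 0 1" --pt "10 30 -110 0 0 0 1" --pt "-10 60 -165 0 0 0 1"

```text
clock: 9.22
tool_pos: [0.4572, 0.0645, 0.2072]
eef_rot: [0.992, 0.128, -0.001, 0.0]
contact_force: [0.5, -0.3, 1.5]
opening: 0.007
finger_force: 0.0
```

>>> move_arm --pt "-15 45 -55 0 0 0 1" --pt "-15 45 -55 0 0 0 1"

```text
clock: 9.48
tool_pos: [0.4551, 0.0146, 0.2632]
eef_rot: [0.992, 0.125, 0.001, 0.001]
contact_force: [0.3, 0.5, 0.1]
opening: 0.002
finger_force: 0.0
```

Run:
```python
from h import *
s=snap('wrist','w4.png'); levers(s,'w'); b=snap('side'); levers(b,'b'); st=r.get_state(); print(st['tool_pos'],st['contact_force'])
for x in(b,snap('scene')):
    P=cloud(x); f=x['frame'].astype(int)
    m=(f.max(-1)<60)&(P[...,2]>.07)&(P[...,2]<.095)&(P[...,0]>.5)&(P[...,0]<.68)&(abs(P[...,1]-.05)<.1)
    print('rib',cv2.minAreaRect((P[m][:,:2]*1000).astype(np.float32)))
cv2.imwrite('pics/f.png',np.hstack([cv2.cvtColor(x['frame'],cv2.COLOR_RGB2BGR)[:,80:432] for x in (s,b)]))
```

```text
red 445 centre box mm [-38.6 107.8] size [13.8 56.2] dir rad -1.559
blue 547 centre box mm [  8.6 -68.4] size [56.9 14.6] dir rad 0.239
red 93 centre box mm [-41.7 106.2] size [16.1 59.2] dir rad 1.536
blue 190 centre box mm [  6.4 -75. ] size [61.6 23. ] dir rad 0.299
[0.45479311 0.01723114 0.26114114] [1.00921313 0.62158191 0.43830329]
rib ((583.0787353515625, 49.63896179199219), (9.786185264587402, 143.1343231201172), 14.683470726013184)
rib ((586.19140625, 49.181983947753906), (8.262134552001953, 137.98834228515625), 15.152081489562988)
```

View pics/f.png

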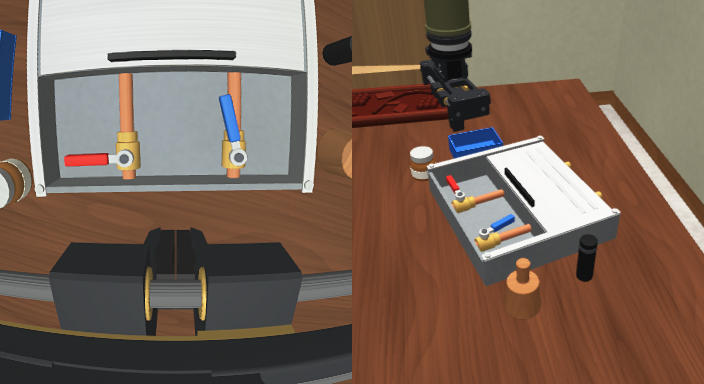

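The red lever now lies along the box's +y, from (65,160) to (125,158), at about 1.57 rad. Blue is unchanged at about 0.24 rad, the cover is at its stop, and the robot touches nothing.

```bash
python3 -c "
from h import *
print(finish_job())"
```

```text
the job is handed in; nothing more can be done
None
```

The cover is fully aside at its stop, the red handle is turned to shut at its stop, blue and the other objects were not touched, and the job is handed in at about 10 s of the 50 s allowed; no verdict was returned.

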